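Open the block cage: hasp off, sagging bolt over its bent keeper, gate held ajar

TASK

The grey steel cage on the bench keeps the certified hardness blocks and somebody wants to look inside. Swing the hasp strap of its gate up off the staple, then lift the sagging barrel bolt over the bent-up lip of its keeper while you draw it towards the hinge side until it is clear of the keeper, and pull the gate ajar so that its free edge stands about 8 cm out. The gate has a closing spring: finish while still holding it ajar, quite still, and leave the things lying about on the bench where they are.

Things in the scene. Friction and masses are not known exactly. Their poses are not given: they have to be found in the camera images.
- cage: Grey sheet-steel cage, 150 (x) x 270 (y) x 165 mm, fixed to the bench; origin under its centre, z up, its barred steel gate faces its own -x, towards the robot. Front face at x = -75, gate top edge z = 172, free above. A round 13 mm steel bolt lies along y, 16 mm before the gate's top rail, its nose to -y in the keeper on the right-hand post; the hasp strap hangs from it at y = -40.
- pull (a point): Centre of the grip sleeve across the end of the hasp strap, the handle: a steel sleeve 12.4 mm thick, 30 mm long along the cage's y, flat ends, turning freely on its pin, so the hand need not turn as the strap swings; grip it on the two ends (25 mm free beside each). With the strap down it is 26 mm before the gate's face, 10 mm out from and 37 mm below the strap's hinge line.
- hasp_pin (a point): Point on the bolt's axis at the middle of the strap; the strap swings about the bolt (the cage's y) here. Travels with the bolt.
- rivet (a point): Rivet of the bolt's rear barrel, on the bolt's axis, 100 mm to the cage's +y of the strap; the bolt swivels up and down about it, so its nose sags. A tall guide loop on the gate, 147 mm to its -y side and reaching 27 mm before the gate's face, limits the lift.
- staple (a point): Outer end of the staple, a 5 mm wire loop standing 26 mm out of the gate's face, 11 mm high, in the slot of the hanging strap. While it is in the slot the bolt cannot slide.
- hasp (a joint): Swing of the hasp strap about the bolt, rad: 0 = hanging over the staple, grows as its end comes out towards the robot and up; clear of the staple beyond about 0.9; stop at 1.7 (pull straight out and slightly above the pin), from where raising the pull lifts the bolt. Falls back by its weight (70 g) when let go.
- bolt_lift (a joint): Rise of the bolt about the rivet, rad: 0 = nose sagging (2 degrees down), 0.080 = top of the guide loop. A notch in the bolt's underside sits over the keeper's lip; the nose passes over the lip from about 0.032 (3 mm up at the strap; 8 mm is the top). Falls back by its weight, about 3 N at the strap.
- bolt_slide (a joint): Draw of the bolt, m: 0 = home in the keeper, grows as it is drawn towards the cage's +y (the gate's hinge side); clear of lip and keeper from 0.026, stop at 0.042. About 1 N of friction; stays where it is left.
- lip (a point): Middle of the upper edge of the keeper's bent-up lip, on the right-hand post under the bolt; 4 mm thick along y. At rest it stands 5 mm up in the bolt's notch.
- gate (a joint): Swing of the gate, rad: 0 = shut, grows as its free edge (215 mm from the hinge) comes towards the robot; stop at 1.3. A spring closes it with 0.4 N m at 0 and 0.5 N m at 0.4 rad (3 to 4 N at the pull).
- gate_axis (a point): Point on the gate's upright hinge axis, at its left-hand (+y) end, 90 mm above the bench; the pull is about 154 mm from it along the gate, 115 mm with the bolt drawn.
- screwdriver: Bystander: screwdriver with orange handle, 200 mm long, lying; origin at the centre of its underside.
- caliper: Bystander: digital caliper, 71 x 225 x 16 mm, lying; origin at the centre of its underside.
- calculator: Bystander: pocket calculator, 120 x 70 x 14 mm; origin at the centre of its underside.
- marker_black: Bystander: black marker, 124 mm long, lying; origin at the centre of its underside.
- brush: Bystander: flat brush with wooden handle, 181 mm long, lying; origin at the centre of its underside.
- small_case: Bystander: small dark plastic case, 36 x 61 x 24 mm; origin at the centre of its underside.
- bushing: Bystander: bronze bushing, 36 mm wide, 30 mm tall, standing; origin at the centre of its underside.

How it is judged:
On the way, in this order (a step that is already met when the one before it is completed fails the run):
1. the hasp strap is swung up off its staple while the bolt is still home (value of joint hasp above 1 rad and value of joint bolt_slide below 0.01 m), for 0.1 s.
2. the bolt is drawn clear of its keeper (value of joint bolt_slide above 0.026 m), for 0.2 s.
At the end, for the whole second after the job is handed in: The bolt is drawn clear of the keeper (26 mm or more), the gate stands ajar at 0.25 to 0.60 rad (free edge about 5 to 12 cm out) and still (under 0.06 rad/s), and the robot's fingers are holding it there against its closing spring with more than 0.5 N (value of joint gate between 0.25 and 0.6 rad and value of joint bolt_slide above 0.026 m and velocity of joint gate between -0.06 and 0.06 rad/s and contact force between the fingers and cage above 0.5 N); the arm keeps its last pose, push and grip.
It fails at once if a thing lying about on the bench is moved by more than 3 cm (distance of any of screwdriver, caliper, calculator, marker_black, brush, small_case, bushing from where it was at the start of the episode above 0.03 m).
It also fails if it takes over 35 s, if anything falls off the work surface, if the arm or the gripper's body presses on something with over 40 N, if the wrist force passes 120 N, or if a joint passes its speed limit or range.

ROBOT

A 6-joint arm with a two-finger parallel gripper is mounted at the origin on a cart in front of the work surface, level with it; the furniture and walls round the work are solid. World frame = base frame: x ahead of the robot, y to its left, z up, the work surface at z = 0. Lengths are in m, angles in rad, forces in N, time in s.
With the tool pointing down it reaches from about 0.25 to 0.725 m from the base axis. Payload 4 kg.
Tool frame: the origin (TCP) lies at the very end of the fingers, on their centre line; the grasp point (between the pads) lies 19 mm behind it; x points along the fingers, z is the direction in which the jaws open and shut, and the axes are right-handed (so a half turn about x gives the same grasp; the last joint's range is limited). The gripper opens to 85 mm and grips with 20 to 120 N. Pads are 22 mm wide; open, the fingers measure 114 mm over their backs; the gripper's body (76 mm by 85 mm) begins 54 mm behind the grasp point. The pads swing forward as they close: fully open they stand 13 mm farther back than shut.
Start: joints at [-1.307, 0.241, 0.005, 1.335, 0, 1.571], TCP at [0.13, -0.483, 0.231] pointing down, gripper open.
Joint ranges: [-2.72, 2.72], [-1.05, 1.87], [-1.09, 1.28], [-1.99, 2.15], [-1.42, 1.44], [-3.14, 3.14]. Speed limits (rad/s): [2.79, 2.79, 3.14, 3.14, 3.14, 3.14].

INTERFACE

Orientations are given as a unit quaternion [x, y, z, w].
In Python, from workcell import bot gives the robot as it stands.
- The arm moves only by the tool apply_moves, never from a script. Its argument "targets" is one flat list of numbers, 7 for each row, row after row: the shift along the tool's x, y, z in units of 25 cm (1.0 is 25 cm), then the turn, a rotation vector about the tool's x, y, z in units of 0.5 rad (1.0 is 0.5 rad), then the opening, from 0 (shut) to 1 (fully open). In form: [tx, ty, tz, wx, wy, wz, claw, tx, ty, tz, wx, wy, wz, claw, ...]. A call has 1 to 12 rows; each row is the pose to reach, as a shift and turn from the pose commanded when the call began, along the tool's axes at that moment; what a row does not reach only later rows make up. A row lasts 1/12 s, in which the tool goes at most 41.7 mm and 7.16 degrees, less where a joint would pass 70% of its speed; a pose out of reach is approached as far as the arm can. A call with a number of a shift or a turn outside -1 to 1 is refused whole. A call with a gripper value outside its range is refused whole. The fingers move at their own pace and stop on an object; the grip force is fixed at half the most. Time passes only in rows, so rows that repeat a pose let the fingers close. It gives the time, the measured TCP pose, the force and the opening at its end, in the units of the state.
- bot.get_obs(): the state, without advancing time (a new reading comes with each control period).
- bot.camera(name): name is "scene" or "top"; returns (picture, depth): 480x640x3 uint8, red, green, blue; 480x640 float32, m along the optical axis (not along the pixel's ray), 0 where there is no reading.
- bot.camera_params(name): a dict with "fx", "fy", "cx", "cy" (pixels), "T" (4x4, takes a point from camera to world coordinates). Camera axes: x right, y up, looking along -z (the intrinsics and any distortion apply to the point x, -y, -z); pixel columns grow to the right and rows downward; lengths in m; the calibration is good to about 2 mm. A picture is of the moment at which its call begins. camera_params takes no time and is no camera call.
- bot.job_done(): hands the job in, once; it reports no verdict.
The state is a dict: "clock": time; "joint_pos": joint angles; "joint_vel": joint speeds; "tau": joint torques, N m; "eef_pos": TCP position; "tool_rot": TCP orientation; "ft_force": force on the tool from outside, world axes, zero at the start; "ft_torque": the same for the moment, N m; "grip_width": finger opening in m.
Only numpy, scipy, OpenCV 4.12 (cv2) and the standard library are available. Lean on these libraries where they do the work, as an engineer would, in place of code of your own. Each camera call takes 0.05 s, during which the arm holds its last target.

## Working session

There is one attempt and no reset: what is moved stays moved. The work goes in short steps, Python scripts to look and compute and a tool call to move; the robot and the scene stay as the last step left them, time stands still between calls to the robot, and variables do not carry over. Pictures are saved under pics/ and viewed, and the job is handed in when it is done.

Besides the shell and the picture viewer there is one more tool, called after "Emit:" by a JSON object that holds its "name" and its "arguments", one argument or row to a line. apply_moves: Moves the arm, as the interface text tells. Its arguments: {"type":"object","properties":{"targets":{"type":"array"}},"required":["targets"]}

```bash
ls; mkdir -p pics
python3 - <<'E'
from workcell import bot
import cv2, numpy as np
o=bot.get_obs()
for k,v in o.items(): print(k,np.round(v,3))
for n in("scene","top"):
    p,d=bot.camera(n); cv2.imwrite(f"pics/{n}0.png",p[:,:,::-1]); np.save(f"pics/{n}0.npy",d)
    c=bot.camera_params(n); print(n,{k:np.round(v,3).tolist() for k,v in c.items()})
E
```

```text
pics
clock 0.0
joint_pos [-1.307  0.241  0.004  1.335 -0.     1.571]
joint_vel [-0.001 -0.001 -0.001 -0.002  0.001 -0.   ]
tau [-3.0000e-03 -3.7232e+01  2.5241e+01  1.7000e-02 -0.0000e+00  0.0000e+00]
eef_pos [ 0.13  -0.482  0.23 ]
tool_rot [ 0.43   0.562 -0.429  0.561]
ft_force [ 0.583  0.502 -0.847]
ft_torque [-0.011  0.025  0.056]
grip_width 0.085
scene {'fx': 481.279, 'fy': 481.279, 'cx': 321.3, 'cy': 247.919, 'T': [[-0.507, 0.415, -0.756, -0.292], [-0.862, -0.238, 0.447, 0.442], [0.006, 0.878, 0.478, 0.661], [0.0, 0.0, 0.0, 1.0]]}
top {'fx': 556.794, 'fy': 556.794, 'cx': 311.991, 'cy': 246.323, 'T': [[0.016, 0.997, -0.076, 0.46], [-1.0, 0.018, 0.026, -0.031], [0.027, 0.076, 0.997, 1.281], [0.0, 0.0, 0.0, 1.0]]}
```

View pics/scene0.png

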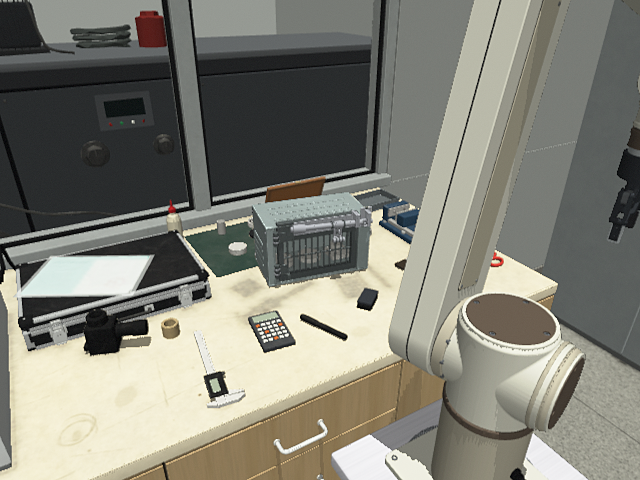

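View pics/top0.png

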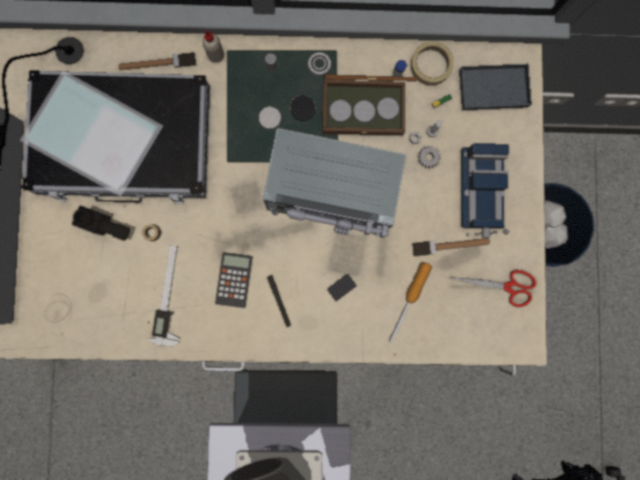

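The scene view shows the cage at about (310,240), with the strap near (338,238). The top view shows its roof at about (335,180), with the front edge running from (266,210) to (388,232). Next I'll zoom in and fit the pose.

```bash
cat > h.py <<'E'
import numpy as np, cv2
from workcell import bot
def cloud(n,d):
    c=bot.camera_params(n); v,u=np.mgrid[0:480,0:640]
    P=np.stack([(u-c['cx'])/c['fx']*d,-(v-c['cy'])/c['fy']*d,-d],-1)
    T=np.array(c['T']); return P@T[:3,:3].T+T[:3,3]
def proj(n,X):
    c=bot.camera_params(n);T=np.array(c['T']); q=(np.atleast_2d(X)-T[:3,3])@T[:3,:3]
    return np.stack([c['fx']*q[:,0]/-q[:,2]+c['cx'], -c['fy']*q[:,1]/-q[:,2]+c['cy']],-1)
E
python3 - <<'E'
from h import *
for n,(a,b,c,d) in {"scene":(240,180,390,300),"top":(250,120,420,250)}.items():
    im=cv2.imread(f"pics/{n}0.png")[b:d,a:c]; cv2.imwrite(f"pics/{n}0z.png",cv2.resize(im,None,fx=4.6,fy=4.6,interpolation=cv2.INTER_CUBIC))
W=cloud("top",np.load("pics/top0.npy"))
m=np.zeros((480,640),bool); m[120:250,250:420]=1
z=W[...,2]; m&=(z>.150)&(z<.19)
P=W[m]; print(len(P),np.histogram(P[:,2],bins=16))
r=cv2.minAreaRect(P[(P[:,2]>.155)&(P[:,2]<.17)][:,:2].astype(np.float32)*1000); print(r)
E
```

```text
10701 (array([  33,   49,   67,  132,  544, 2243, 3684, 2360,  791,  425,  213,
         53,   51,   33,   16,    7]), array([0.15004876, 0.15238299, 0.15471722, 0.15705144, 0.15938567,
       0.1617199 , 0.16405413, 0.16638836, 0.16872258, 0.17105681,
       0.17339104, 0.17572527, 0.1780595 , 0.18039372, 0.18272795,
       0.18506218, 0.18739641]))
((676.4076538085938, -99.91079711914062), (271.6654357910156, 177.1331024169922), 79.51296997070312)
```

Run:
```python
from h import *
W=cloud("top",np.load("pics/top0.npy"))
z=W[...,2]; 
m=np.zeros((480,640),bool); m[120:250,250:420]=1
import sys
mm=(z>.13)&m
im=np.clip((z-.1)/.1*255,0,255).astype(np.uint8)[120:250,250:420]
cv2.imwrite("pics/tz.png",cv2.resize(im,None,fx=4.6,fy=4.6,interpolation=cv2.INTER_NEAREST))
```

```text
(no output)
```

View pics/scene0z.png

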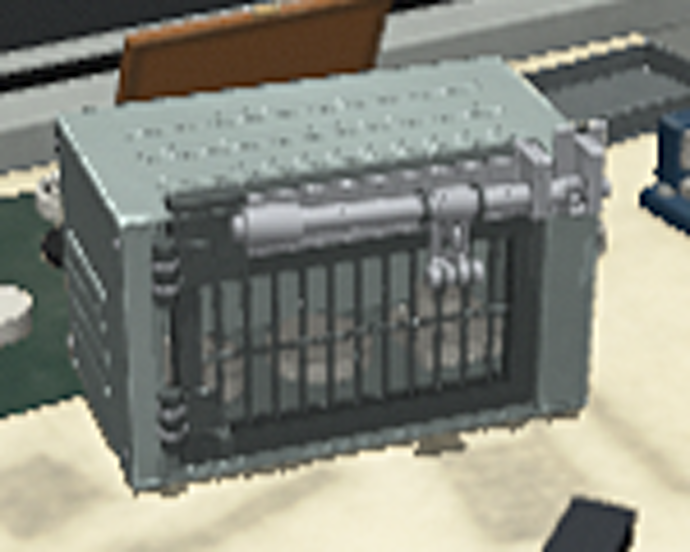

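View pics/top0z.png

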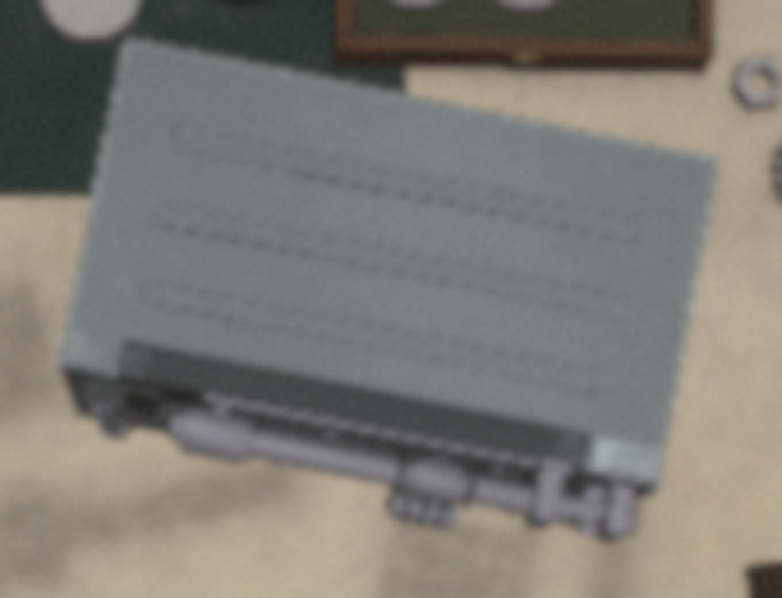

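View pics/tz.png

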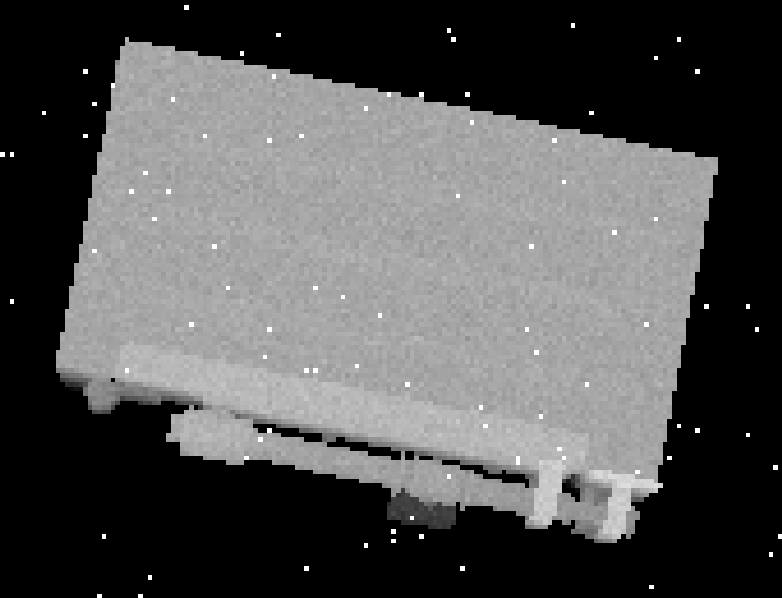

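Run:
```python
from h import *
from scipy.optimize import minimize, least_squares
Wt=cloud("top",np.load("pics/top0.npy")); Ws=cloud("scene",np.load("pics/scene0.npy"))
m=np.zeros((480,640),bool); m[125:228,258:410]=1
Z=Wt[...,2]; m&=(Z>.158)&(Z<.1715)
m=cv2.morphologyEx(m.astype(np.uint8),cv2.MORPH_OPEN,np.ones((9,9)))
cnt=max(cv2.findContours(m,0,2)[0],key=cv2.contourArea)
mm=np.zeros_like(m); cv2.drawContours(mm,[cnt],-1,1,-1)
P=Wt[(mm>0)&(Z>.158)&(Z<.1715)]; print("top z",np.median(P[:,2]))
# back edge and side edges via percentile in rotated frame
best=None
def ext(th):
    c,s=np.cos(th),np.sin(th); q=P[:,:2]@np.array([[c,-s],[s,c]]) # cage coords
    return q
def cost(th):
    q=ext(th); x,y=q.T
    # spread of back edge/side edges
    sd=0
    b=np.digitize(y,np.linspace(y.min()+.02,y.max()-.02,30)); e=[x[b==i].max() for i in range(1,30)]; sd+=np.std(e)
    k=np.linspace(x.min()+.04,x.max()-.02,20);b=np.digitize(x,k); e1=[y[b==i].max() for i in range(1,20)];e2=[y[b==i].min() for i in range(1,20)]
    return sd+np.std(e1)+np.std(e2),np.mean(e),np.mean(e1),np.mean(e2)
ths=np.linspace(-.35,0,141); cs=[cost(t)[0] for t in ths]; th=ths[np.argmin(cs)]
_,xb,y1,y2=cost(th); print(th,xb,y1,y2,y1-y2)
c,s=np.cos(th),np.sin(th); R=np.array([[c,-s],[s,c]])
o=R@np.array([xb-.075,(y1+y2)/2]); print("origin",o)
def tocage(W): 
    q=W.copy(); q[...,:2]=(W[...,:2]-o)@R; return q
np.savez("cage.npz",o=o,R=R,th=th)
for n,W in(("top",Wt),("scene",Ws)):
    q=tocage(W).reshape(-1,3)
    k=(q[:,0]>-.14)&(q[:,0]<-.07)&(abs(q[:,1])<.15)&(q[:,2]>.02)&(q[:,2]<.2)
    q=q[k]
    for y in np.arange(-.14,.14,.01):
        a=q[abs(q[:,1]-y)<.005]
        f=a[a[:,2]>.142]
        print(n,round(y,3),len(a),"minx",np.round(np.percentile(a[:,0],2),3) if len(a) else 0,"upper minx",np.round(np.percentile(f[:,0],3),3) if len(f) else 0,"maxz front",np.round(np.percentile(a[a[:,0]<-.085][:,2],97),3) if (a[:,0]<-.085).any() else 0)
```

```text
top z 0.16530239145753867
-0.16499999999999998 0.7698621842821021 0.14497388175808368 -0.12259816245303833 0.267572044211122
origin [ 0.68726245 -0.10309682]
top -0.14 0 minx 0 upper minx 0 maxz front 0
top -0.13 34 minx -0.096 upper minx -0.096 maxz front 0.158
top -0.12 62 minx -0.102 upper minx -0.102 maxz front 0.183
top -0.11 99 minx -0.101 upper minx -0.101 maxz front 0.181
top -0.1 72 minx -0.097 upper minx -0.097 maxz front 0.163
top -0.09 60 minx -0.101 upper minx -0.101 maxz front 0.182
top -0.08 98 minx -0.101 upper minx -0.101 maxz front 0.181
top -0.07 62 minx -0.096 upper minx -0.096 maxz front 0.164
top -0.06 66 minx -0.096 upper minx -0.096 maxz front 0.166
top -0.05 83 minx -0.104 upper minx -0.098 maxz front 0.167
top -0.04 99 minx -0.106 upper minx -0.099 maxz front 0.167
top -0.03 100 minx -0.106 upper minx -0.098 maxz front 0.166
top -0.02 79 minx -0.104 upper minx -0.097 maxz front 0.167
top -0.01 60 minx -0.095 upper minx -0.095 maxz front 0.168
top 0.0 63 minx -0.095 upper minx -0.095 maxz front 0.168
top 0.01 65 minx -0.095 upper minx -0.095 maxz front 0.167

[... 1793 characters left out ...]
.03 95 minx -0.096 upper minx -0.096 maxz front 0.166
scene 0.04 78 minx -0.097 upper minx -0.097 maxz front 0.165
scene 0.05 92 minx -0.1 upper minx -0.1 maxz front 0.172
scene 0.06 84 minx -0.099 upper minx -0.1 maxz front 0.171
scene 0.07 100 minx -0.101 upper minx -0.101 maxz front 0.172
scene 0.08 93 minx -0.095 upper minx -0.096 maxz front 0.167
scene 0.09 120 minx -0.078 upper minx -0.077 maxz front 0
scene 0.1 189 minx -0.077 upper minx -0.077 maxz front 0
scene 0.11 126 minx -0.086 upper minx -0.085 maxz front 0.15
scene 0.12 221 minx -0.084 upper minx -0.084 maxz front 0.143
scene 0.13 166 minx -0.075 upper minx -0.074 maxz front 0
scene 0.14 4 minx -0.073 upper minx 0 maxz front 0
```

```bash
cat >> h.py <<'E'
from scipy.spatial.transform import Rotation as Ro
C=None
import os,json
if os.path.exists("cage.npz"):
    C=np.load("cage.npz")
    def tocage(W): q=np.array(W,float); q[...,:2]=(q[...,:2]-C['o'])@C['R']; return q
    def toworld(q): q=np.array(q,float); q[...,:2]=q[...,:2]@C['R'].T+C['o']; return q
def Rt(phi,yaw,sgn=1):
    """tool rot: x pitched down phi, heading cage+x turned by yaw, z=sgn*cage y"""
    a=float(C['th'])+yaw
    x=np.array([np.cos(a)*np.cos(phi),np.sin(a)*np.cos(phi),-np.sin(phi)]); z=sgn*np.array([-np.sin(a),np.cos(a),0])
    return Ro.from_matrix(np.stack([x,np.cross(z,x),z],1))
def load():
    c=json.load(open("cmd.json")); return np.array(c[0]),Ro.from_quat(c[1])
def save(p,r): json.dump([list(p),list(r.as_quat())],open("cmd.json","w"))
def row(p,r,p0=None,r0=None):
    if p0 is None: p0,r0=load()
    return np.round(np.r_[r0.inv().apply(np.array(p)-p0)/.25,(r0.inv()*r).as_rotvec()/.5],3)
def applied(last):  # update commanded pose with last row
    p,r=load(); p2=p+r.apply(np.array(last[:3])*.25); r2=r*Ro.from_rotvec(np.array(last[3:6])*.5); save(p2,r2); return p2,r2
E
python3 - <<'E'
from h import *
o=bot.get_obs(); p,r=np.array(o['eef_pos']),Ro.from_quat(o['tool_rot']); save(p,r)
print(r.as_matrix().round(3)); print([(s,Rt(.8,0,s).as_matrix().round(2).tolist(),(r.inv()*Rt(.8,0,s)).as_rotvec().round(2)) for s in(1,-1)])
for n in("top","scene"):
    q=tocage(cloud(n,np.load(f"pics/{n}0.npy"))).reshape(-1,3)
    k=(q[:,0]>-.112)&(q[:,0]<-.1)&(abs(q[:,1]+.04)<.04)&(q[:,2]>.1)&(q[:,2]<.14); a=q[k]
    print(n,k.sum(),a.mean(0).round(4),np.percentile(a,[2,98],axis=0).round(4))
    k=(q[:,0]>-.112)&(q[:,0]<-.085)&(abs(q[:,1]+.01)<.02)&(q[:,2]>.14)&(q[:,2]<.18); a=q[k]
    print("bolt top",np.percentile(a,[2,98],axis=0).round(4))
E
```

```text
[[-0.     0.965  0.261]
 [ 0.002  0.261 -0.965]
 [-1.     0.    -0.002]]
[(1, [[0.69, -0.71, 0.16], [-0.11, 0.12, 0.99], [-0.72, -0.7, 0.0]], array([-2.54, -1.03, -0.23])), (-1, [[0.69, 0.71, -0.16], [-0.11, -0.12, -0.99], [-0.72, 0.7, 0.0]], array([ 0.41, -0.17,  0.76]))]
top 48 [-0.1031 -0.0356  0.1234] [[-0.106  -0.0502  0.1188]
 [-0.1003 -0.0212  0.1287]]
bolt top [[-0.0974 -0.0296  0.1559]
 [-0.0856  0.0088  0.1679]]
scene 53 [-0.1041 -0.0373  0.1216] [[-0.1077 -0.0518  0.115 ]
 [-0.1003 -0.0236  0.1268]]
bolt top [[-0.1001 -0.0295  0.1473]
 [-0.0873  0.0089  0.1656]]
```

```bash
cat >> h.py <<'E'
pull0=np.array([-.1010,-.0368,.1215])
E
python3 - <<'E'
from h import *
p,r=load(); rt=Rt(.75,0,-1)
rv=(r.inv()*rt).as_rotvec()
x=rt.apply([1,0,0]); ps=toworld(pull0)+x*(.021-.10); print("standoff",ps,"pull",toworld(pull0))
print(row((.34,-.30,.25),r*Ro.from_rotvec(rv*.55)))
E
```

```text
standoff [ 0.52457135 -0.11331319  0.17534946] pull [ 0.58158971 -0.12280753  0.1215    ]
[-0.077  1.    -0.485  0.444 -0.195  0.889]
```

Emit:
{"name": "apply_moves", "arguments": {
  "targets": [-0.07, 0.5, -0.24, 0.22, -0.1, 0.44, 1, -0.07, 1.0, -0.48, 0.44, -0.2, 0.89, 1, -0.07, 1.0, -0.48, 0.44, -0.2, 0.89, 1, -0.07, 1.0, -0.48, 0.44, -0.2, 0.89, 1, -0.07, 1.0, -0.48, 0.44, -0.2, 0.89, 1, -0.07, 1.0, -0.48, 0.44, -0.2, 0.89, 1, -0.07, 1.0, -0.48, 0.44, -0.2, 0.89, 1, -0.07, 1.0, -0.48, 0.44, -0.2, 0.89, 1, -0.07, 1.0, -0.48, 0.44, -0.2, 0.89, 1]
}}

```text
clock: 0.85
eef_pos: [0.341, -0.3001, 0.2487]
tool_rot: [0.579, 0.376, -0.374, 0.62]
ft_force: [0.7, -1.0, 0.1]
grip_width: 0.0855
```

Run:
```python
from h import *
print(applied([-0.07, 1.0, -0.48, 0.44, -0.2, 0.89])[0], load()[1].as_quat().round(3), np.round(bot.get_obs()['joint_pos'],3))
rt=Rt(.75,0,-1); x=rt.apply([1,0,0]); print(row(toworld(pull0)+x*(.021-.10),rt))
```

```text
[ 0.34028853 -0.30117041  0.248248  ] [ 0.58   0.375 -0.375  0.619] [-0.951 -0.095 -0.41   0.956  0.347  2.2  ]
[ 0.563  0.57  -0.742  0.368 -0.157  0.725]
```

Emit:
{"name": "apply_moves", "arguments": {
  "targets": [0.19, 0.19, -0.25, 0.12, -0.05, 0.24, 1, 0.38, 0.38, -0.5, 0.25, -0.1, 0.48, 1, 0.56, 0.57, -0.74, 0.37, -0.16, 0.72, 1, 0.56, 0.57, -0.74, 0.37, -0.16, 0.72, 1, 0.56, 0.57, -0.74, 0.37, -0.16, 0.72, 1, 0.56, 0.57, -0.74, 0.37, -0.16, 0.72, 1, 0.56, 0.57, -0.74, 0.37, -0.16, 0.72, 1, 0.56, 0.57, -0.74, 0.37, -0.16, 0.72, 1, 0.56, 0.57, -0.74, 0.37, -0.16, 0.72, 1]
}}

```text
clock: 1.6
eef_pos: [0.5256, -0.1125, 0.1748]
tool_rot: [0.675, 0.206, -0.313, 0.635]
ft_force: [0.1, 0.3, 0.1]
grip_width: 0.0855
```

Run:
```python
from h import *
print(applied([0.56, 0.57, -0.74, 0.37, -0.16, 0.72])[0], load()[1].as_quat().round(3)); o=bot.get_obs(); print({k:np.round(v,4).tolist() for k,v in o.items()})
rt=Rt(.75,0,-1); x=rt.apply([1,0,0]); print(row(toworld(pull0)+x*(.021),rt))
for n,(a,b,c,d) in {"scene":(230,150,400,300),"top":(250,120,420,270)}.items():
    p,dd=bot.camera(n); np.save(f"pics/{n}1.npy",dd)
    cv2.imwrite(f"pics/{n}1z.png",cv2.resize(p[b:d,a:c,::-1],None,fx=4,fy=4,interpolation=cv2.INTER_CUBIC))
```

```text
[ 0.52432059 -0.11390766  0.1761639 ] [ 0.677  0.204 -0.314  0.634]
{'clock': 1.6, 'joint_pos': [-0.243, -0.0605, -0.8809, -0.0642, 0.057, 3.0843], 'joint_vel': [-0.0714, -0.0388, -0.0162, 0.0423, 0.0127, -0.0343], 'tau': [0.9963, -20.1489, 23.4117, -5.7431, 0.0766, 0.1997], 'eef_pos': [0.5256, -0.1125, 0.1748], 'tool_rot': [0.6754, 0.2061, -0.3134, 0.6349], 'ft_force': [0.1369, 0.336, 0.0797], 'ft_torque': [0.1035, 0.6771, -0.004], 'grip_width': 0.0855}
[ 0.403 -0.001 -0.003 -0.001  0.003  0.005]
```

View pics/scene1z.png

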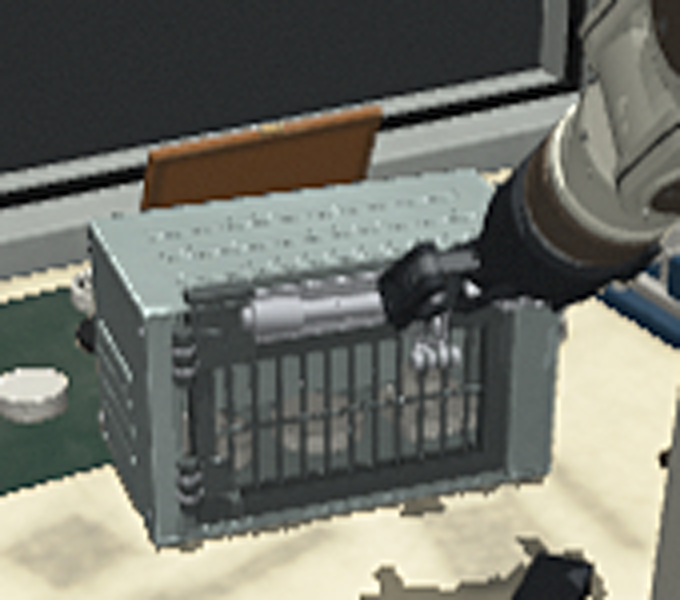

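View pics/top1z.png

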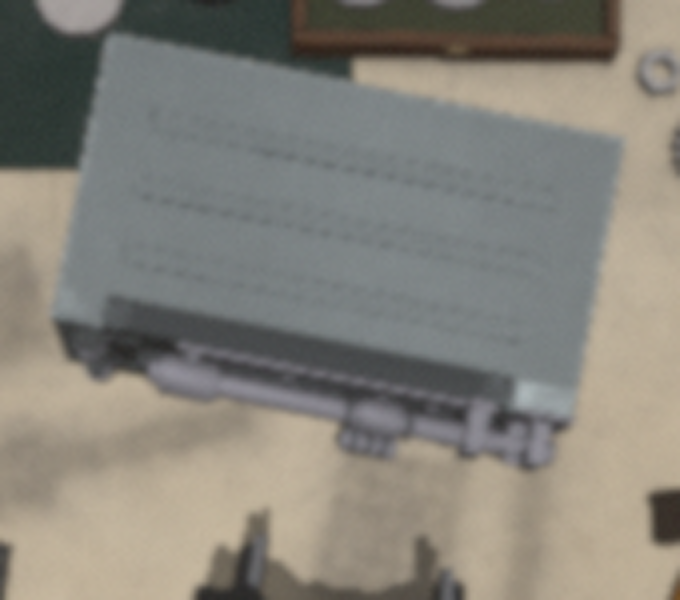

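Run:
```python
from h import *
J=[[-1.307,.241,.004,1.335,0,1.571],[-0.951,-0.095,-0.41,0.956,0.347,2.2],[-0.243,-0.0605,-0.8809,-0.0642,0.057,3.0843]]
Q=[[.43,.562,-.429,.561],[0.579,0.376,-0.374,0.62],[0.6754,0.2061,-0.3134,0.6349]]
for s5 in(1,-1):
  for s6 in(1,-1):
    off=[]
    for j,q in zip(J,Q):
        A=Ro.from_euler('Z',j[0])*Ro.from_euler('Y',j[1]-j[2]+j[3])*Ro.from_euler('Z',s5*j[4])*Ro.from_euler('X',s6*j[5])
        off.append((A.inv()*Ro.from_quat(q)).as_rotvec().round(3))
    print(s5,s6,off)
```

```text
1 1 [array([-1.572e+00,  1.000e-03, -0.000e+00]), array([-1.571,  0.   , -0.   ]), array([-1.571, -0.   ,  0.   ])]
1 -1 [array([1.57e+00, 0.00e+00, 1.00e-03]), array([2.829, 0.   , 0.   ]), array([-1.685, -0.   ,  0.   ])]
-1 1 [array([-1.572e+00,  1.000e-03, -0.000e+00]), array([-1.502,  0.759,  0.119]), array([-1.569,  0.094, -0.084])]
-1 -1 [array([1.57e+00, 0.00e+00, 1.00e-03]), array([ 2.674, -0.692,  0.692]), array([-1.683,  0.091, -0.091])]
```

Run:
```python
from h import *
for yaw,j1 in((0,-.22),(-.2,-.2),(-.4,-.2),(-.4,-.1),(-.5,-.1)):
  for phi in(.5,.75):
   for sg in (-1,1):
    B=Ro.from_euler('Z',j1).inv()*Rt(phi,yaw,sg)
    e=B.as_euler('YZX'); print(yaw,j1,phi,sg,e.round(3),"j6",(e[2]+np.pi/2).round(3))
```

```text
0 -0.22 0.5 -1 [0.501 0.048 1.544] j6 3.115
0 -0.22 0.5 1 [ 0.501  0.048 -1.597] j6 -0.026
0 -0.22 0.75 -1 [0.751 0.04  1.533] j6 3.104
0 -0.22 0.75 1 [ 0.751  0.04  -1.608] j6 -0.038
-0.2 -0.2 0.5 -1 [ 0.506 -0.145  1.65 ] j6 3.221
-0.2 -0.2 0.5 1 [ 0.506 -0.145 -1.491] j6 0.08
-0.2 -0.2 0.75 -1 [ 0.757 -0.12   1.684] j6 3.255
-0.2 -0.2 0.75 1 [ 0.757 -0.12  -1.458] j6 0.113
-0.4 -0.2 0.5 -1 [ 0.529 -0.319  1.752] j6 3.323
-0.4 -0.2 0.5 1 [ 0.529 -0.319 -1.39 ] j6 0.181
-0.4 -0.2 0.75 -1 [ 0.784 -0.264  1.826] j6 3.396
-0.4 -0.2 0.75 1 [ 0.784 -0.264 -1.316] j6 0.255
-0.4 -0.1 0.5 -1 [ 0.549 -0.404  1.807] j6 3.378
-0.4 -0.1 0.5 1 [ 0.549 -0.404 -1.335] j6 0.236
-0.4 -0.1 0.75 -1 [ 0.806 -0.334  1.9  ] j6 3.471
-0.4 -0.1 0.75 1 [ 0.806 -0.334 -1.241] j6 0.33
-0.5 -0.1 0.5 -1 [ 0.574 -0.489  1.866] j6 3.437
-0.5 -0.1 0.5 1 [ 0.574 -0.489 -1.276] j6 0.295
-0.5 -0.1 0.75 -1 [ 0.834 -0.403  1.979] j6 3.549
-0.5 -0.1 0.75 1 [ 0.834 -0.403 -1.163] j6 0.408
```

Emit:
{"name": "apply_moves", "arguments": {
  "targets": [0, 0, 0, -0.25, 0, 0, 1, 0, 0, 0, -0.5, 0, 0, 1, 0, 0, 0, -0.75, 0, 0, 1, 0, 0, 0, -1, 0, 0, 1]
}}

```text
clock: 2.03
eef_pos: [0.5235, -0.1171, 0.1766]
tool_rot: [0.496, 0.275, -0.255, 0.783]
ft_force: [-0.8, -0.9, 0.1]
grip_width: 0.085
```

Emit:
{"name": "apply_moves", "arguments": {
  "targets": [0, 0, 0, -0.25, 0, 0, 1, 0, 0, 0, -0.5, 0, 0, 1, 0, 0, 0, -0.75, 0, 0, 1, 0, 0, 0, -1, 0, 0, 1]
}}

```text
clock: 2.37
eef_pos: [0.5235, -0.1172, 0.1767]
tool_rot: [0.287, 0.329, -0.179, 0.882]
ft_force: [0.6, 0.7, -0.8]
grip_width: 0.0852
```

Emit:
{"name": "apply_moves", "arguments": {
  "targets": [0, 0, 0, -0.25, 0, 0, 1, 0, 0, 0, -0.5, 0, 0, 1, 0, 0, 0, -0.75, 0, 0, 1, 0, 0, 0, -1, 0, 0, 1]
}}

```text
clock: 2.7
eef_pos: [0.5235, -0.1173, 0.1767]
tool_rot: [0.06, 0.363, -0.092, 0.925]
ft_force: [-0.2, -0.1, -0.1]
grip_width: 0.0851
```

Emit:
{"name": "apply_moves", "arguments": {
  "targets": [0, 0, 0, -0.25, 0, 0, 1, 0, 0, 0, -0.5, 0, 0, 1, 0, 0, 0, -0.75, 0, 0, 1, 0, 0, 0, -1, 0, 0, 1]
}}

```text
clock: 3.03
eef_pos: [0.5235, -0.1173, 0.1767]
tool_rot: [-0.171, 0.375, 0.001, 0.911]
ft_force: [-0.8, -0.2, 0.2]
grip_width: 0.0854
```

Emit:
{"name": "apply_moves", "arguments": {
  "targets": [0, 0, 0, -0.25, 0, 0, 1, 0, 0, 0, -0.5, 0, 0, 1, 0, 0, 0, -0.75, 0, 0, 1, 0, 0, 0, -1, 0, 0, 1]
}}

```text
clock: 3.37
eef_pos: [0.5235, -0.1172, 0.1767]
tool_rot: [-0.391, 0.363, 0.093, 0.841]
ft_force: [-1.0, -1.4, 0.9]
grip_width: 0.0852
```

Emit:
{"name": "apply_moves", "arguments": {
  "targets": [0, 0, 0, -0.25, 0, 0, 1, 0, 0, 0, -0.5, 0, 0, 1, 0, 0, 0, -0.75, 0, 0, 1, 0, 0, 0, -1, 0, 0, 1]
}}

```text
clock: 3.7
eef_pos: [0.5235, -0.1172, 0.1767]
tool_rot: [-0.587, 0.328, 0.18, 0.718]
ft_force: [-0.0, 0.6, -0.6]
grip_width: 0.0853
```

Emit:
{"name": "apply_moves", "arguments": {
  "targets": [0, 0, 0, -0.28, 0, 0, 1, 0, 0, 0, -0.28, 0, 0, 1, 0, 0, 0, -0.28, 0, 0, 1, 0, 0, 0, -0.28, 0, 0, 1]
}}

```text
clock: 4.03
eef_pos: [0.524, -0.1159, 0.1767]
tool_rot: [-0.633, 0.315, 0.202, 0.678]
ft_force: [0.0, 0.3, -0.1]
grip_width: 0.0852
```

Run:
```python
from h import *
for i in range(6): applied([0,0,0,-1,0,0])
print(applied([0,0,0,-.28,0,0])[0], load()[1].as_quat().round(4))
p,_=bot.camera("scene"); p,_=bot.camera("scene")
o=bot.get_obs(); print({k:np.round(v,4).tolist() for k,v in o.items()})
rt=Rt(.75,0,1); x=rt.apply([1,0,0]); print(row(toworld(pull0)+x*(.021),rt)); print(row(toworld(pull0)+x*(.021),rt,np.array(o['eef_pos']),Ro.from_quat(o['tool_rot'])))
```

```text
[ 0.52432059 -0.11390766  0.1761639 ] [-0.6335  0.3139  0.2039  0.6772]
{'clock': 4.1333, 'joint_pos': [-0.249, -0.0658, -0.8822, -0.0632, 0.0575, -0.0541], 'joint_vel': [0.0107, 0.0016, 0.0001, -0.0014, 0.0002, -0.0083], 'tau': [-0.1146, -20.3073, 23.554, -5.4615, 0.1216, 0.0104], 'eef_pos': [0.5242, -0.1153, 0.1766], 'tool_rot': [-0.6334, 0.3145, 0.2027, 0.6773], 'ft_force': [-0.3414, -0.2211, 0.2767], 'ft_torque': [0.1126, 0.6682, 0.0219], 'grip_width': 0.0853}
[ 0.403  0.001  0.003 -0.004 -0.003 -0.005]
[ 0.403  0.003  0.01  -0.007 -0.008 -0.003]
```

Emit:
{"name": "apply_moves", "arguments": {
  "targets": [0.06, 0, 0, 0, 0, 0, 0.65, 0.13, 0, 0.005, 0, 0, 0, 0.65, 0.2, 0, 0.005, 0, 0, 0, 0.65, 0.27, 0, 0.005, 0, 0, 0, 0.65, 0.34, 0, 0.005, 0, 0, 0, 0.65, 0.4, 0, 0.005, 0, 0, 0, 0.65, 0.4, 0, 0.005, 0, 0, 0, 0.65, 0.4, 0, 0.005, 0, 0, 0, 0.65]
}}

```text
clock: 4.8
eef_pos: [0.5964, -0.1255, 0.1071]
tool_rot: [-0.634, 0.315, 0.204, 0.677]
ft_force: [-0.4, -1.3, 0.7]
grip_width: 0.0555
```

```bash
cat > look.py <<'E'
from h import *
import sys
t=sys.argv[1]
for n,(a,b,c,d) in {"scene":(230,150,400,300),"top":(250,120,420,270)}.items():
    p,dd=bot.camera(n); np.save(f"pics/{n}{t}.npy",dd)
    cv2.imwrite(f"pics/{n}{t}.png",cv2.resize(p[b:d,a:c,::-1],None,fx=4,fy=4,interpolation=cv2.INTER_CUBIC))
o=bot.get_obs(); print({k:np.round(v,4).tolist() for k,v in o.items() if k!='tau'})
g=np.array(o['eef_pos'])-Ro.from_quat(o['tool_rot']).apply([.021,0,0]); print("grasp in cage",tocage(g).round(4))
E
python3 - <<'E'
from h import *
applied([0.4,0,.005,0,0,0])
E
python3 look.py 2
```

```text
{'clock': 4.9, 'joint_pos': [-0.2295, 0.2308, -0.8212, -0.2988, 0.0444, -0.0429], 'joint_vel': [0.0001, -0.0175, 0.001, -0.0049, -0.0003, -0.0036], 'eef_pos': [0.5962, -0.1255, 0.1083], 'tool_rot': [-0.6339, 0.3141, 0.2036, 0.6768], 'ft_force': [-0.085, -0.021, -0.4128], 'ft_torque': [0.0202, 0.6672, -0.0196], 'grip_width': 0.0556}
grasp in cage [-0.1015 -0.037   0.1226]
```

View pics/scene2.png

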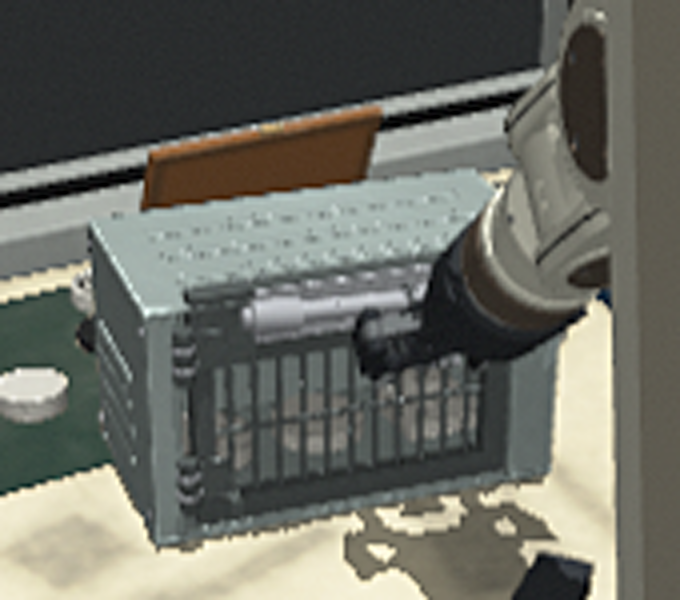

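View pics/top2.png

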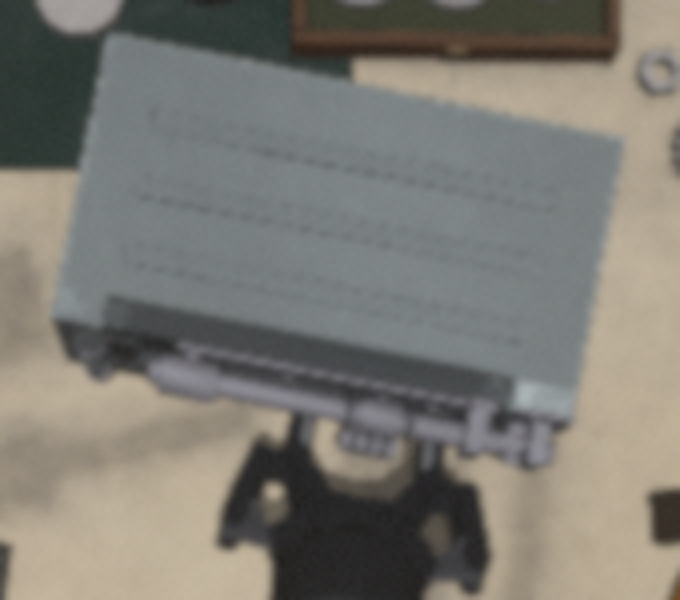

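The pull at about (368,440) in the top view sits centred between the fingertips at x≈303 and x≈432. I'll close on it.

Emit:
{"name": "apply_moves", "arguments": {
  "targets": [0, 0, 0, 0, 0, 0, 0.4, 0, 0, 0, 0, 0, 0, 0, 0, 0, 0, 0, 0, 0, 0, 0, 0, 0, 0, 0, 0, 0, 0, 0, 0, 0, 0, 0, 0, 0, 0, 0, 0, 0, 0, 0]
}}

```text
clock: 5.4
eef_pos: [0.5967, -0.1265, 0.1088]
tool_rot: [-0.634, 0.314, 0.202, 0.677]
ft_force: [-3.8, -3.9, 3.8]
grip_width: 0.0283
```

```bash
python3 look.py 3
python3 - <<'E'
from h import *
# swing rows: pull at hasp h
r=Rt(.75,0,1); p,_=load()
for h in np.arange(0,1.71,.1):
    a0=np.arctan2(10,37); f=lambda h:.0383*np.array([-np.sin(a0+h),0,-np.cos(a0+h)])
    d=f(h)-f(0); d[:2]=C['R']@d[:2]; print(round(h,2),np.round(r.inv().apply(d)/.25,3))
E
```

```text
{'clock': 5.5, 'joint_pos': [-0.2302, 0.2312, -0.8204, -0.3, 0.043, -0.0432], 'joint_vel': [-0.0017, 0.0008, -0.001, 0.0, -0.0016, 0.0005], 'eef_pos': [0.5968, -0.1265, 0.1088], 'tool_rot': [-0.6343, 0.3143, 0.2025, 0.6767], 'ft_force': [-3.7443, -3.8842, 3.6872], 'ft_torque': [-0.4862, 0.7393, -0.5803], 'grip_width': 0.0281}
grasp in cage [-0.1008 -0.0378  0.1231]
0.0 [0. 0. 0.]
0.1 [-0.014  0.006 -0.   ]
0.2 [-0.028  0.012 -0.   ]
0.3 [-0.043  0.015 -0.   ]
0.4 [-0.058  0.017  0.   ]
0.5 [-0.074  0.018 -0.   ]
0.6 [-0.089  0.017  0.   ]
0.7 [-0.104  0.014  0.   ]
0.8 [-0.119  0.01   0.   ]
0.9 [-0.133  0.005  0.   ]
1.0 [-0.147 -0.002  0.   ]
1.1 [-0.16 -0.01  0.  ]
1.2 [-0.172 -0.02   0.   ]
1.3 [-0.183 -0.03   0.   ]
1.4 [-0.193 -0.042  0.   ]
1.5 [-0.202 -0.054  0.   ]
1.6 [-0.209 -0.068  0.   ]
1.7 [-0.215 -0.082  0.   ]
```

Emit:
{"name": "apply_moves", "arguments": {
  "targets": [-0.014, 0.006, 0, 0, 0, 0, 0, -0.028, 0.012, 0, 0, 0, 0, 0, -0.043, 0.015, 0, 0, 0, 0, 0, -0.058, 0.017, 0, 0, 0, 0, 0, -0.074, 0.018, 0, 0, 0, 0, 0, -0.089, 0.017, 0, 0, 0, 0, 0, -0.104, 0.014, 0, 0, 0, 0, 0, -0.119, 0.01, 0, 0, 0, 0, 0, -0.133, 0.005, 0, 0, 0, 0, 0, -0.147, -0.002, 0, 0, 0, 0, 0, -0.16, -0.01, 0, 0, 0, 0, 0]
}}

```text
clock: 6.42
eef_pos: [0.5693, -0.1203, 0.1373]
tool_rot: [-0.634, 0.314, 0.204, 0.677]
ft_force: [-0.8, -1.4, -0.8]
grip_width: 0.0283
```

```bash
python3 - <<'E'
from h import *
applied([-0.16, -0.01, 0, 0, 0, 0])
E
python3 look.py 4
```

```text
{'clock': 6.5167, 'joint_pos': [-0.2336, 0.1141, -0.8479, -0.2093, 0.0484, -0.0465], 'joint_vel': [0.0001, 0.0117, -0.0046, -0.0145, 0.0001, 0.0005], 'eef_pos': [0.5695, -0.1204, 0.1378], 'tool_rot': [-0.6342, 0.3135, 0.2038, 0.6768], 'ft_force': [-0.5939, -0.9462, -0.3393], 'ft_torque': [-0.0725, 0.8074, -0.147], 'grip_width': 0.0287}
grasp in cage [-0.1287 -0.0364  0.1521]
```

View pics/top4.png

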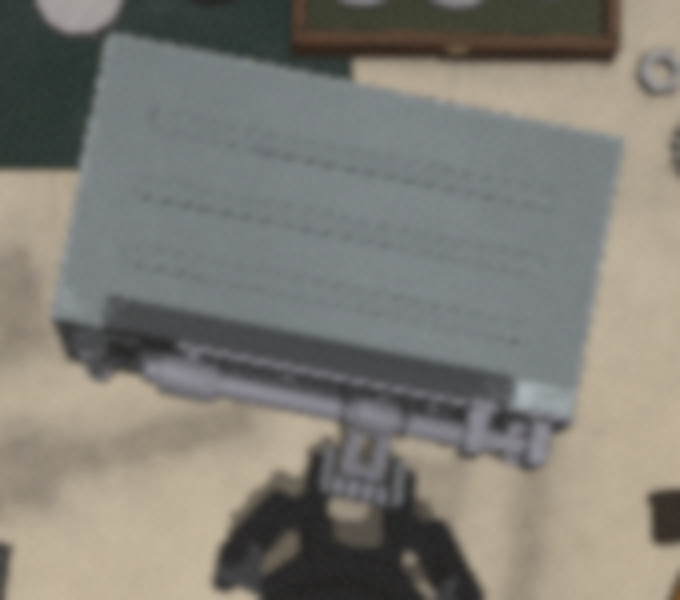

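View pics/scene4.png

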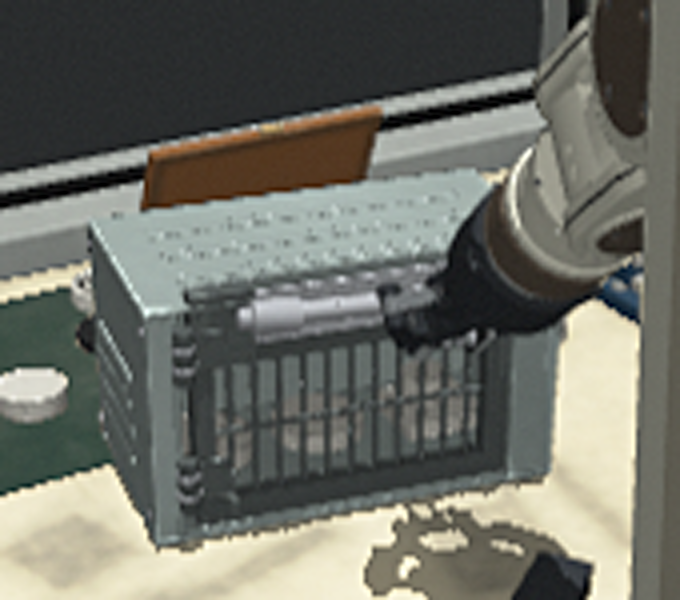

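Emit:
{"name": "apply_moves", "arguments": {
  "targets": [-0.012, -0.01, 0, 0, 0, 0, 0, -0.023, -0.02, 0, 0, 0, 0, 0, -0.033, -0.032, 0, 0, 0, 0, 0, -0.042, -0.044, 0, 0, 0, 0, 0, -0.049, -0.058, 0, 0, 0, 0, 0, -0.055, -0.072, 0, 0, 0, 0, 0, -0.055, -0.072, 0, 0, 0, 0, 0, -0.055, -0.072, 0, 0, 0, 0, 0]
}}

```text
clock: 7.18
eef_pos: [0.5716, -0.1219, 0.1603]
tool_rot: [-0.634, 0.314, 0.203, 0.677]
ft_force: [-5.2, -2.4, 1.0]
grip_width: 0.0286
```

```bash
python3 - <<'E'
from h import *
applied([-0.055, -0.072, 0, 0, 0, 0])
E
python3 look.py 5
```

```text
{'clock': 7.2833, 'joint_pos': [-0.2341, 0.0668, -0.8117, -0.1255, 0.0463, -0.0462], 'joint_vel': [-0.0001, 0.0012, 0.0008, 0.0001, -0.0011, 0.0015], 'eef_pos': [0.5715, -0.1218, 0.1601], 'tool_rot': [-0.6342, 0.3145, 0.2031, 0.6765], 'ft_force': [-4.1419, -2.2046, 0.8848], 'ft_torque': [-0.3885, 1.1765, -0.4521], 'grip_width': 0.0284}
grasp in cage [-0.1264 -0.0374  0.1745]
```

Emit:
{"name": "apply_moves", "arguments": {
  "targets": [-0.006, -0.005, 0, 0, 0, 0, 0, -0.011, -0.009, 0, 0, 0, 0, 0, -0.017, -0.014, 0, 0, 0, 0, 0, -0.022, -0.018, 0, 0, 0, 0, 0, -0.022, -0.018, 0, 0, 0, 0, 0, -0.022, -0.018, 0, 0, 0, 0, 0]
}}

```text
clock: 7.78
eef_pos: [0.5703, -0.1208, 0.1658]
tool_rot: [-0.634, 0.314, 0.204, 0.676]
ft_force: [3.8, -1.2, -9.6]
grip_width: 0.0283
```

```bash
python3 - <<'E'
from h import *
applied([-0.022, -0.018, 0, 0, 0, 0])
E
python3 look.py 6
python3 - <<'E'
from h import *
for t in "056":
  for n in("top","scene"):
    q=tocage(cloud(n,np.load(f"pics/{n}{t}.npy"))).reshape(-1,3)
    out=[]
    for y in(-.12,-.11,-.10,-.07,-.06,-.02,-.01,.01,.03):
        k=(q[:,0]>-.097)&(q[:,0]<-.086)&(abs(q[:,1]-y)<.004)&(q[:,2]>.14)&(q[:,2]<.2); out.append((y,round(float(np.median(q[k,2])),4) if k.any() else None,int(k.sum())))
    print(t,n,out)
E
```

```text
{'clock': 7.8833, 'joint_pos': [-0.2334, 0.0515, -0.8041, -0.1008, 0.0474, -0.0464], 'joint_vel': [-0.0015, -0.0003, 0.0021, -0.0013, 0.0023, -0.0003], 'eef_pos': [0.5704, -0.1208, 0.1659], 'tool_rot': [-0.6339, 0.3144, 0.2043, 0.6764], 'ft_force': [3.8443, -1.4499, -9.1676], 'ft_torque': [-0.463, 1.6955, -0.2473], 'grip_width': 0.0287}
grasp in cage [-0.1277 -0.0366  0.1803]
0 top [(-0.12, 0.1806, 12), (-0.11, 0.1602, 30), (-0.1, 0.1591, 20), (-0.07, 0.1601, 20), (-0.06, 0.1616, 22), (-0.02, 0.1622, 19), (-0.01, 0.1632, 21), (0.01, 0.162, 20), (0.03, 0.1632, 19)]
0 scene [(-0.12, 0.1786, 6), (-0.11, 0.1558, 16), (-0.1, 0.1579, 15), (-0.07, 0.1597, 11), (-0.06, 0.1608, 11), (-0.02, 0.1606, 20), (-0.01, 0.1597, 16), (0.01, 0.1603, 15), (0.03, 0.1627, 19)]
5 top [(-0.12, 0.1795, 12), (-0.11, 0.1593, 30), (-0.1, 0.1594, 21), (-0.07, 0.1603, 23), (-0.06, 0.1605, 21), (-0.02, 0.1626, 20), (-0.01, 0.1617, 20), (0.01, 0.1628, 19), (0.03, 0.165, 20)]
5 scene [(-0.12, 0.1479, 2), (-0.11, 0.1467, 5), (-0.1, 0.1512, 1), (-0.07, None, 0), (-0.06, None, 0), (-0.02, 0.1507, 4), (-0.01, 0.1599, 11), (0.01, 0.1617, 13), (0.03, 0.1613, 18)]
6 top [(-0.12, 0.1783, 16), (-0.11, 0.1656, 29), (-0.1, 0.1648, 19), (-0.07, 0.165, 23), (-0.06, 0.1647, 23), (-0.02, 0.1655, 22), (-0.01, 0.1647, 21), (0.01, 0.1652, 20), (0.03, 0.1652, 20)]
6 scene [(-0.12, 0.1462, 3), (-0.11, 0.1514, 11), (-0.1, 0.1567, 1), (-0.07, None, 0), (-0.06, None, 0), (-0.02, 0.155, 4), (-0.01, 0.1633, 11), (0.01, 0.1627, 16), (0.03, 0.1644, 14)]
```

View pics/top6.png

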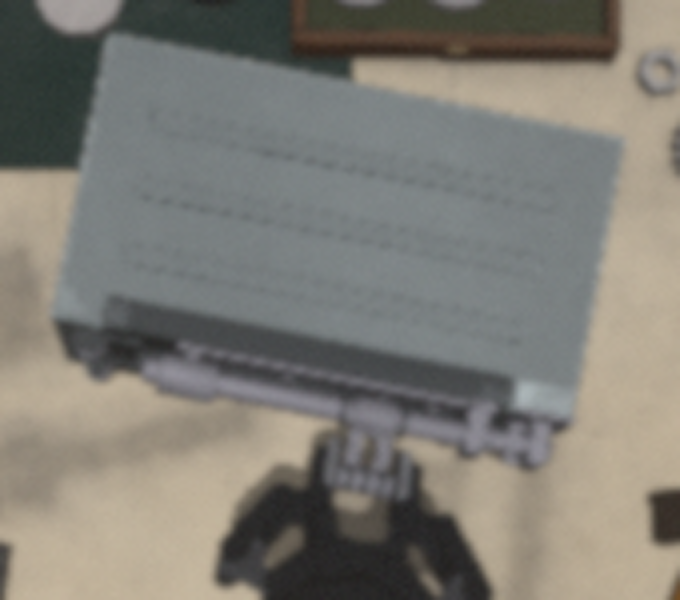

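View pics/scene6.png

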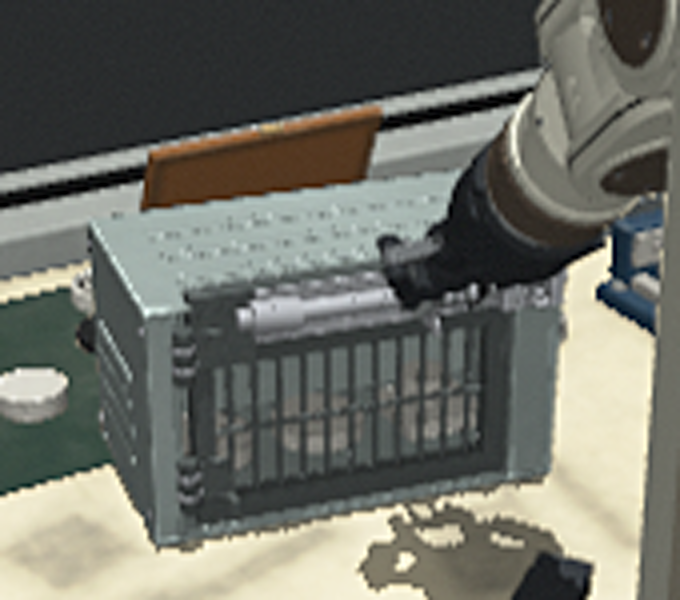

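Emit:
{"name": "apply_moves", "arguments": {
  "targets": [-0.003, -0.003, 0, 0, 0, 0, 0, -0.006, -0.006, 0, 0, 0, 0, 0, -0.006, -0.006, 0, 0, 0, 0, 0, -0.006, -0.006, 0.015, 0, 0, 0, 0, -0.006, -0.006, 0.03, 0, 0, 0, 0, -0.006, -0.006, 0.045, 0, 0, 0, 0, -0.006, -0.006, 0.06, 0, 0, 0, 0]
}}

```text
clock: 8.47
eef_pos: [0.5727, -0.106, 0.1681]
tool_rot: [-0.634, 0.315, 0.204, 0.676]
ft_force: [4.5, -1.7, -14.2]
grip_width: 0.0282
```

```bash
python3 - <<'E'
from h import *
applied([-0.006, -0.006, 0.06, 0, 0, 0])
E
python3 look.py 7
```

```text
{'clock': 8.5667, 'joint_pos': [-0.1908, 0.0453, -0.8029, -0.0945, 0.0172, -0.0176], 'joint_vel': [-0.0073, 0.0014, 0.0012, -0.001, 0.0117, -0.0069], 'eef_pos': [0.5729, -0.1053, 0.1682], 'tool_rot': [-0.634, 0.314, 0.2046, 0.6765], 'ft_force': [3.7385, -0.5261, -13.5785], 'ft_torque': [-0.6195, 2.2586, -0.2388], 'grip_width': 0.0285}
grasp in cage [-0.1278 -0.021   0.1825]
```

View pics/top7.png

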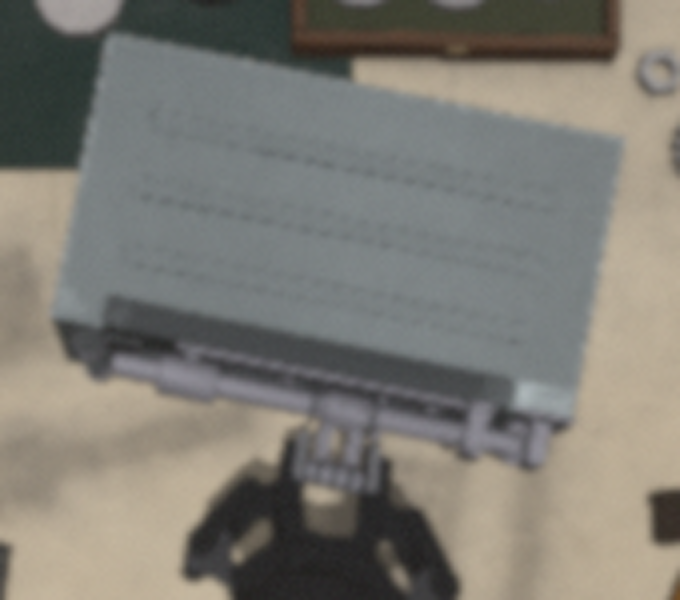

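Emit:
{"name": "apply_moves", "arguments": {
  "targets": [0.001, 0.001, 0.015, 0, 0, 0, 0, 0.002, 0.002, 0.03, 0, 0, 0, 0, 0.003, 0.003, 0.045, 0, 0, 0, 0, 0.004, 0.004, 0.06, 0, 0, 0, 0, 0.005, 0.005, 0.075, 0, 0, 0, 0, 0.005, 0.005, 0.088, 0, 0, 0, 0, 0.005, 0.005, 0.088, 0, 0, 0, 0, 0.005, 0.005, 0.088, 0, 0, 0, 0]
}}

```text
clock: 9.23
eef_pos: [0.5773, -0.0836, 0.1672]
tool_rot: [-0.634, 0.313, 0.204, 0.677]
ft_force: [4.4, 0.5, -14.2]
grip_width: 0.028
```

```bash
python3 - <<'E'
from h import *
applied([0.005, 0.005, 0.088, 0, 0, 0])
E
python3 look.py 8
```

```text
{'clock': 9.3333, 'joint_pos': [-0.1307, 0.0492, -0.8041, -0.1013, -0.0256, 0.0239], 'joint_vel': [-0.0003, 0.0018, -0.0001, -0.0014, 0.0003, 0.0008], 'eef_pos': [0.5773, -0.0837, 0.1672], 'tool_rot': [-0.634, 0.3131, 0.2043, 0.6769], 'ft_force': [5.6957, -0.7388, -15.0015], 'ft_torque': [-0.2275, 2.18, 0.0128], 'grip_width': 0.0282}
grasp in cage [-0.127   0.0011  0.1816]
```

View pics/top8.png

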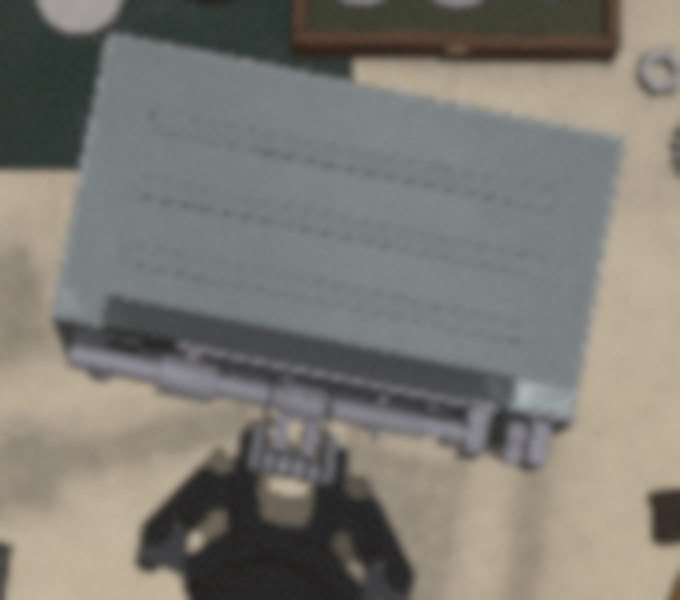

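View pics/scene8.png

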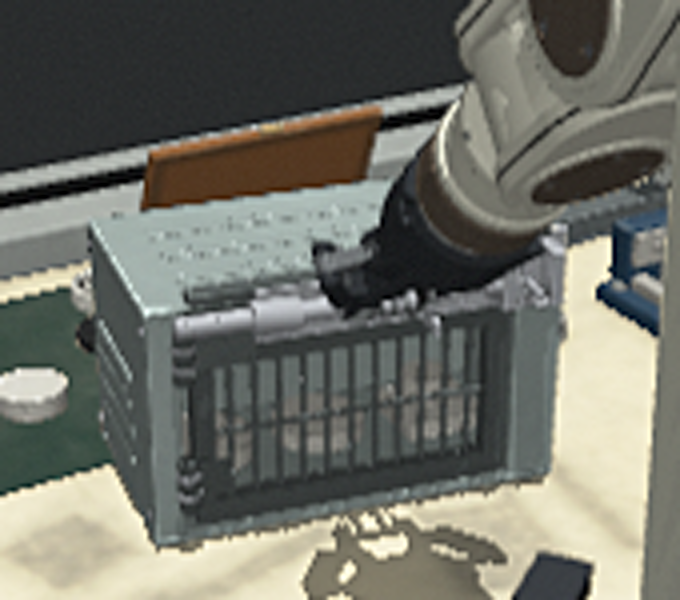

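Run:
```python
from h import *
p0,r0=load(); ax=toworld([-.080,.1165,0]); 
low=np.array([0,0,-.003])
for th in (0,.03,.06,.1,.14,.18,.22,.26,.30,.34,.37,.39,.40):
    Z=Ro.from_euler('Z',-th); p=ax+Z.apply(p0-ax)+low*min(1,th/.1); p[2]=p0[2]+low[2]*min(1,th/.1)
    print(th,row(p,Z*r0).tolist())
```

```text
0 [0.0, 0.0, 0.0, 0.0, 0.0, 0.0]
0.03 [-0.008, 0.012, 0.004, 0.041, 0.044, -0.0]
0.06 [-0.015, 0.024, 0.008, 0.082, 0.088, -0.0]
0.1 [-0.025, 0.04, 0.015, 0.137, 0.146, -0.0]
0.14 [-0.038, 0.052, 0.022, 0.191, 0.204, -0.0]
0.18 [-0.051, 0.064, 0.03, 0.246, 0.263, -0.0]
0.22 [-0.063, 0.076, 0.039, 0.301, 0.321, -0.0]
0.26 [-0.076, 0.087, 0.048, 0.355, 0.38, -0.0]
0.3 [-0.088, 0.099, 0.058, 0.41, 0.438, -0.0]
0.34 [-0.099, 0.109, 0.069, 0.465, 0.496, -0.0]
0.37 [-0.108, 0.117, 0.077, 0.506, 0.54, -0.0]
0.39 [-0.113, 0.123, 0.083, 0.533, 0.569, -0.0]
0.4 [-0.116, 0.125, 0.086, 0.547, 0.584, -0.0]
```

Emit:
{"name": "apply_moves", "arguments": {
  "targets": [-0.008, 0.012, 0.004, 0.041, 0.044, 0, 0, -0.015, 0.024, 0.008, 0.082, 0.088, 0, 0, -0.025, 0.04, 0.015, 0.137, 0.146, 0, 0, -0.038, 0.052, 0.022, 0.191, 0.204, 0, 0, -0.038, 0.052, 0.022, 0.191, 0.204, 0, 0]
}}

```text
clock: 9.75
eef_pos: [0.5634, -0.075, 0.1656]
tool_rot: [-0.611, 0.356, 0.156, 0.69]
ft_force: [4.7, -2.2, -9.6]
grip_width: 0.0282
```

```bash
python3 - <<'E'
from h import *
applied([-0.038, 0.052, 0.022, 0.191, 0.204, 0])
E
python3 look.py 9
```

```text
{'clock': 9.85, 'joint_pos': [-0.0259, 0.0342, -0.8242, -0.0903, -0.2021, 0.1927], 'joint_vel': [-0.0122, 0.0038, 0.0022, -0.0019, 0.0075, -0.004], 'eef_pos': [0.5639, -0.0755, 0.1658], 'tool_rot': [-0.6111, 0.3551, 0.1559, 0.69], 'ft_force': [5.3834, -1.4484, -10.8405], 'ft_torque': [0.0886, 1.5803, 0.0736], 'grip_width': 0.0283}
grasp in cage [-0.1415  0.009   0.1801]
```

View pics/top9.png

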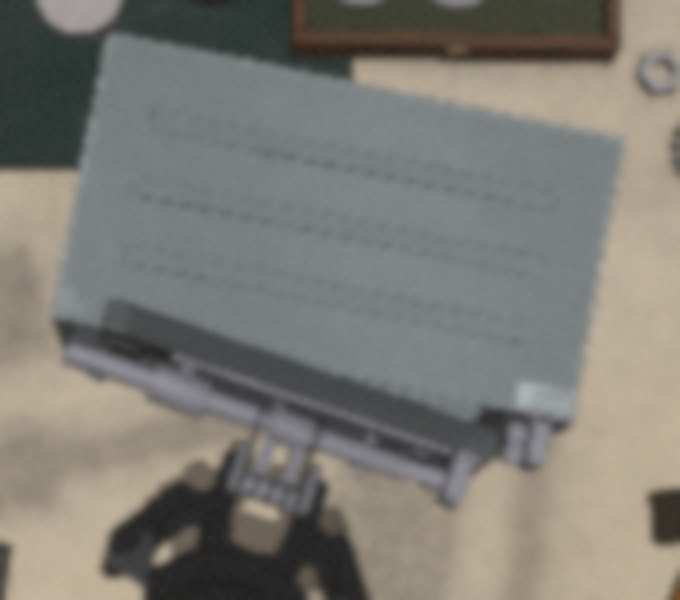

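The gate is opening cleanly, with the guide loop now at about (455,485), out from the post. I'll carry on to 0.40 rad.

Run:
```python
from h import *
p0,r0=load(); ax=toworld([-.080,.1165,0]); 
for t in (.18,.22,.26,.30,.34,.37,.39,.40):
    th=t-.14
    Z=Ro.from_euler('Z',-th); p=ax+Z.apply(p0-ax); p[2]=p0[2]-.001*th/.26
    print(t,row(p,Z*r0).tolist())
```

```text
0.18 [-0.013, 0.013, 0.005, 0.055, 0.058, -0.0]
0.22 [-0.026, 0.026, 0.012, 0.109, 0.117, -0.0]
0.26 [-0.039, 0.039, 0.019, 0.164, 0.175, -0.0]
0.3 [-0.051, 0.051, 0.026, 0.219, 0.234, -0.0]
0.34 [-0.063, 0.063, 0.034, 0.273, 0.292, -0.0]
0.37 [-0.072, 0.073, 0.041, 0.314, 0.336, -0.0]
0.39 [-0.078, 0.079, 0.046, 0.342, 0.365, -0.0]
0.4 [-0.081, 0.082, 0.048, 0.355, 0.38, -0.0]
```

Emit:
{"name": "apply_moves", "arguments": {
  "targets": [-0.013, 0.013, 0.005, 0.055, 0.058, 0, 0, -0.026, 0.026, 0.012, 0.109, 0.117, 0, 0, -0.039, 0.039, 0.019, 0.164, 0.175, 0, 0, -0.051, 0.051, 0.026, 0.219, 0.234, 0, 0, -0.063, 0.063, 0.034, 0.273, 0.292, 0, 0, -0.072, 0.073, 0.041, 0.314, 0.336, 0, 0, -0.078, 0.079, 0.046, 0.342, 0.365, 0, 0, -0.081, 0.082, 0.048, 0.355, 0.38, 0, 0, -0.081, 0.082, 0.048, 0.355, 0.38, 0, 0, -0.081, 0.082, 0.048, 0.355, 0.38, 0, 0, -0.081, 0.082, 0.048, 0.355, 0.38, 0, 0, -0.081, 0.082, 0.048, 0.355, 0.38, 0, 0]
}}

```text
clock: 10.85
eef_pos: [0.5403, -0.0561, 0.1645]
tool_rot: [-0.559, 0.432, 0.065, 0.705]
ft_force: [5.3, -1.6, -8.3]
grip_width: 0.0282
```

```bash
python3 - <<'E'
from h import *
applied([-0.081, 0.082, 0.048, 0.355, 0.38, 0])
E
python3 look.py 10
python3 - <<'E'
from h import *
# gate angle: fit top rail line (gate top at z~.172) from top depth
q=tocage(cloud("top",np.load("pics/top10.npy"))).reshape(-1,3)
k=(q[:,0]>-.2)&(q[:,0]<-.079)&(q[:,1]>-.12)&(q[:,1]<.12)&(q[:,2]>.166)&(q[:,2]<.178); a=q[k]
vx,vy,x0,y0=cv2.fitLine(a[:,:2].astype(np.float32),cv2.DIST_HUBER,0,.003,.003).ravel(); print(k.sum(),"line angle",np.arctan(vx/vy))
E
```

```text
{'clock': 10.95, 'joint_pos': [0.1757, 0.0488, -0.7789, 0.0717, -0.5161, 0.5597], 'joint_vel': [0.001, 0.0001, -0.002, -0.001, 0.0018, 0.001], 'eef_pos': [0.5403, -0.0562, 0.1646], 'tool_rot': [-0.5588, 0.4317, 0.0646, 0.7051], 'ft_force': [4.4702, -1.024, -8.8879], 'ft_torque': [0.425, 1.0908, 0.1255], 'grip_width': 0.0285}
grasp in cage [-0.1669  0.0281  0.1789]
1192 line angle 0.33804438
```

View pics/top10.png

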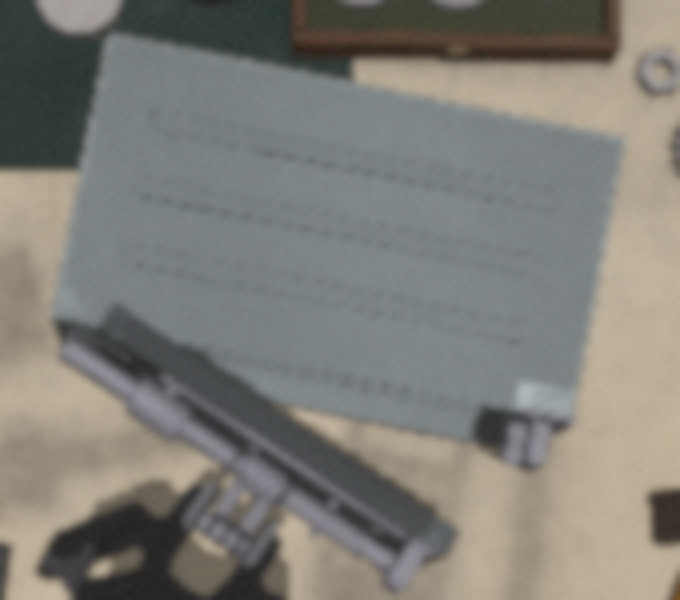

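View pics/scene10.png

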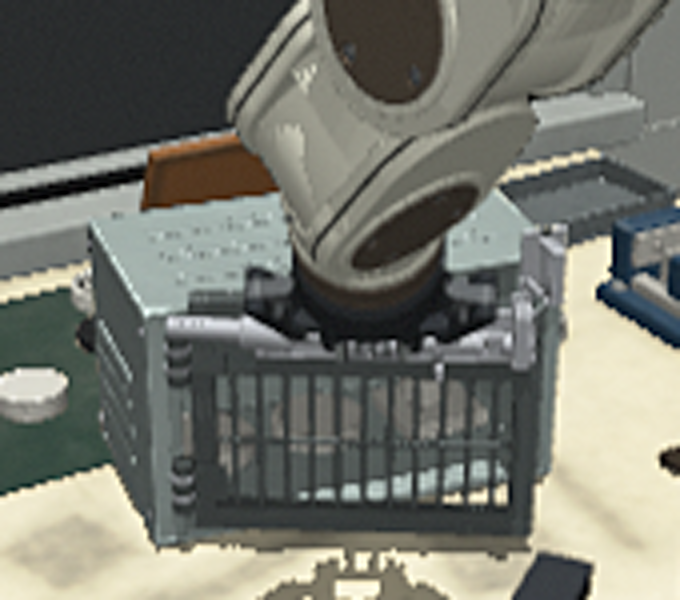

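Run:
```python
from h import *
g={"6":(-.1277,-.0366),"8":(-.127,.0011),"9":(-.1415,.009),"10":(-.1669,.0281)}
for t in g:
    q=tocage(cloud("top",np.load(f"pics/top{t}.npy"))).reshape(-1,3)
    k=(q[:,0]>-.20)&(q[:,0]<-.083)&(q[:,1]>-.104)&(q[:,1]<-.04)&(q[:,2]>.1775)&(q[:,2]<.19); a=q[k]; m=np.median(a,0)
    print(t,k.sum(),m.round(4),np.percentile(a,[5,95],axis=0)[:,:2].round(4).tolist(),"loop-axis ang",np.arctan2(.079+ -m[0]-.079-.0, 1) if 0 else np.arctan2(-(m[0]+.080),.1165-m[1]).round(3),"dist hand",np.hypot(*(m[:2]-g[t])).round(4))
```

```text
6 92 [-0.1182 -0.0535  0.1812] [[-0.1349, -0.0866], [-0.0876, -0.0423]] loop-axis ang 0.221 dist hand 0.0194
8 28 [-0.0925 -0.0837  0.1793] [[-0.1001, -0.0889], [-0.0852, -0.0802]] loop-axis ang 0.062 dist hand 0.0915
9 42 [-0.1151 -0.0798  0.1793] [[-0.125, -0.0852], [-0.1029, -0.0755]] loop-axis ang 0.177 dist hand 0.0927
10 43 [-0.1605 -0.062   0.1793] [[-0.1732, -0.0704], [-0.1485, -0.0553]] loop-axis ang 0.424 dist hand 0.0903
```

Run:
```python
from h import *
p,_=bot.camera("top"); cv2.imwrite("pics/top11.png",p[:,:,::-1]); o=bot.get_obs(); print(np.round(o['eef_pos'],4),np.round(o['joint_vel'],4),np.round(o['ft_force'],1))
```

```text
[ 0.5402 -0.0562  0.1646] [ 0.0017 -0.0003 -0.0014  0.0002  0.0013 -0.0001] [ 5.  -1.5 -7.8]
```

View pics/top11.png

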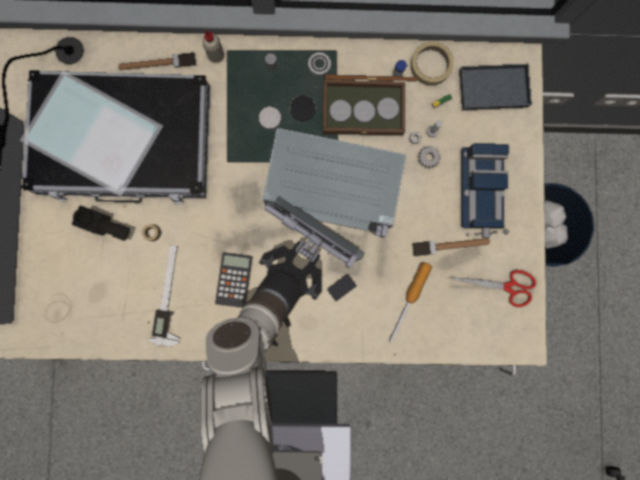

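Run:
```python
from workcell import bot
print(bot.job_done())
```

```text
the job is handed in; nothing more can be done
None
```

The gate is standing ajar with the fingers still gripping the hasp pull against its closing spring, and I handed the job in at about 11 s.

I gripped the pull on its two ends and swung the strap up to its stop. I then lifted the bolt over the lip, drew it about 38 mm towards the hinge side, and swung the gate out with the hand turning along with it.

**Last checks before handing in:**
- **Gate angle:** about 0.36 rad measured from the guide loop in the depth picture, and about 0.39 rad by eye from the picture. A line fitted to the top rail gave 0.34, but it also took in points off the rail. All three are inside the 0.25 to 0.60 rad limits.
- **Bolt:** drawn about 36 mm by the loop-to-hand distance, so it lost a millimetre or two while the gate opened. A rougher reading off the picture gave about 30 mm. Both are above the 26 mm needed.
- **Stillness and hold:** joint speeds were under 0.002 rad/s, with about 5 N sideways and 8 N downwards at the wrist. The downward force is more than the bolt's 3 N weight would explain, and I did not find out why.
- **Bystanders:** all the visible ones look unmoved in the top view. The black marker was hidden under the arm, so I could not check it. The tool stayed above 0.1 m throughout.

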